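Gauge two transistor cans

TASK

Sort the two loose transistor cans with the slot gauge by sliding them flat along the bench, never lifting or tipping them. First push the smaller one in at the flared mouth, through the wide go gap and the narrow no-go gap and out onto the round reject mat, to stand wholly on it; then push the larger one into the mouth and gently along the go gap until it stops against the no-go step, and leave it there. Do not force it into the step, and leave the other things on the bench undisturbed.

Things in the scene. Friction and masses are not known exactly. Their poses are not given: they have to be found in the camera images.
- can_small: Undersized round transistor can: plain steel disc 36 mm in diameter and 25 mm high (straight-sided to 19 mm, the top 3 mm smaller in radius), two short copper pins on top, about 0.1 kg, loose. Origin: centre of its underside; z up.
- can_large: Good transistor can: the same shape, 46 mm in diameter and 25 mm high, about 0.16 kg, loose. The two cans stand on the +y side of the gauge and may have changed places. Origin: centre of its underside; z up.
- gauge: Slot gauge fixed to the bench: two stepped aluminium rails, 7 mm high, beside an open lane whose floor is level with the bench; about 125 mm long, 88 mm wide. Origin: on the lane's centre line at bench height; x points along the lane from mouth to exit (roughly world -y), z up. Go gap: 51 mm wide, x -40 to +20 mm; no-go gap: 40 mm wide, x +20 to +60 mm.
- gauge_mouth (a point): Centre of the gauge's flared mouth at bench height, gauge x = -65 mm: the lane is 78 mm wide here and narrows evenly to the 51 mm go gap at x = -40 mm. Axes as the gauge's.
- gauge_stop (a point): Where the large can's centre is when it is stopped, at gauge x = +8.6 mm, y = 0: the square step on both sides from go to no-go gap lies at x = +20 mm. A push of 1 to 5 N slides a can; more than about 18 N would force it into the step. Axes as the gauge's.
- gauge_exit (a point): Centre of the gauge's exit at bench height, gauge x = +60 mm, where the no-go gap ends and the open bench begins. Axes as the gauge's.
- mat: Round reject mat, plain dark rubber, 80 mm in diameter, let in level with the bench (nothing to climb), some way beyond the gauge's exit and usually off its centre line. Origin: its centre.
- heatsink: Bystander: finned aluminium heat sink 70 x 50 x 30 mm. Origin: centre of its underside.
- spool: Bystander: grey spool, 60 mm in diameter, 38 mm high. Origin: centre of its underside.
- screwdriver: Bystander: screwdriver lying flat, 170 mm long, along its x. Origin: about its middle.
- jar: Bystander: amber glass jar, 42 mm in diameter, 50 mm high. Origin: centre of its underside.
- stud_diode: Bystander: small brass and steel diode, 26 mm in diameter, 36 mm high. Origin: centre of its underside.
- pliers: Bystander: pliers with blue handles lying flat, 145 mm long, along its x. Origin: at the pivot.
- parts_tray: Bystander: grey plastic parts tray 90 x 120 x 25 mm. Origin: centre of its underside.
- multimeter: Bystander: green multimeter lying on its back, 150 x 75 x 40 mm. Origin: centre of its underside.
Things that resemble listed ones, but are neither listed nor needed, are in the scene too. Leave any green or turquoise look-alike of the can_large alone.

How it is judged:
By the outcome, as a careful person would: the job done as asked, in the order asked, and still so for the second after the job is handed in, with the robot touching nothing.
It also fails if it takes over 72 s, if anything falls off the work surface, if the arm or the gripper's body presses on something with over 40 N, if the wrist force passes 120 N, or if a joint passes its speed limit or range.

ROBOT

A 6-joint arm with a two-finger parallel gripper is mounted at the origin on the work surface. World frame = base frame: x ahead of the robot, y to its left, z up, the work surface at z = 0. Lengths are in mm, angles in rad, forces in N, time in s.
With the tool pointing down it reaches from about 150 to 775 mm from the base axis. Payload 6.1 kg.
Tool frame: the origin (TCP) lies on the centre line of the jaws, within the pads' length; the fingertips stand 17 mm ahead of it and the grasp point (between the pads) lies 2 mm behind it (robot.finger_overhang is the distance from the TCP to the fingertips, in mm); z points along the fingers, y is the line along which they close (so a half turn about z gives the same grasp; the last joint's range is limited). The gripper opens to 85 mm and grips with 20 to 120 N. Pads are 22 mm wide; open, the fingers measure 114 mm over their backs; the gripper's body (76 mm by 85 mm) begins 54 mm behind the grasp point. The pads swing forward as they close: fully open they stand 13 mm farther back than shut.
Start: joints at [-1.236, 0.126, -0.04, 1.405, 0, 1.571], TCP at [172.498, -495.836, 248.295] pointing down, gripper open.
Joint ranges: [-2.72, 2.72], [-0.95, 1.95], [-1.27, 1.35], [-1.78, 2.02], [-1.46, 1.47], [-3.14, 3.14]. Speed limits (rad/s): [2.39, 2.39, 3.01, 3.14, 3.14, 3.14].

INTERFACE

Orientations are given as a 3x3 rotation matrix whose columns are the frame's x, y, z axes.
In Python, from rig import robot, eoat, solver, status, cams, order gives the robot as it stands. The module is installed in compiled form; this text tells all that it offers. Calls block until the motion is done:
- robot.move_to(position, orientation): joint-space move of the TCP to a pose.
- robot.servo_line(position, orientation=None, feed=150, guard=None): straight line of the TCP; orientation=None keeps the orientation; feed is the mean speed in mm/s. With guard (N) it stops when the force on the tool has changed by that much, and returns True; else False.
- robot.goto_joints(angles): joint-space move.
- eoat.let_go() and eoat.close(grip_force=None): open the fingers fully, or close them until they stop; grip_force is the grip in N (None keeps the last).
- robot.dwell(seconds).
- solver.inverse_kinematics(position, orientation): joint angles nearest the present ones, or None.
- status.read_state(): the state.
- cams.camera(name): name is "side" or "top" or "wrist"; returns a dict with "image" (384x512x3 uint8, blue, green, red), "z_map" (384x512 float32, mm along the optical axis (not along the pixel's ray), 0 where there is no reading), "intrinsics" (3x3 intrinsics, pixels), "k1" (the pictures are not rectified: a ray, as slopes to the right and down, at radius r is drawn at 1 + k1 r^2 times it, then the intrinsics apply), "R" (3x3) and "t" (3): a world point X has camera coordinates R X + t; the wrist camera has in their place "tool_from_camera" (4x4, takes a point from camera to tool coordinates, whose origin is the TCP and whose axes are the flange's). Camera axes: x right, y down, z forward; pixel columns grow to the right and rows downward; lengths in mm; the calibration is good to about 2 mm. A picture is of the moment at which its call begins: read the wrist's pose just before it.
A pose or a line that the arm cannot do raises robot.IKError and nothing moves.
- order.sign_off(): hands the job in; it is judged then, once.
The state is a dict: "clock": time; "joint_positions": joint angles; "qd": joint speeds; "joint_efforts": joint torques, N m; "position": TCP position; "tcp_rot": TCP orientation; "force": force on the tool from outside, world axes, zero at the start; "ft_torque": the same for the moment, N m; "finger_gap": finger opening in mm; "grasp_force": force on a finger pad.
Only numpy, scipy, OpenCV 4.12 (cv2) and the standard library are available. Lean on these libraries where they do the work, as an engineer would, in place of code of your own. Each camera call takes 0.05 s, during which the arm holds its last target. There are 200 camera calls.

## Working session

There is one attempt and no reset: what is moved stays moved. The work goes in short steps, each a Python script; the robot and the scene stay as the last script left them, time stands still between calls to the robot, and variables do not carry over. Pictures are saved under pics/ and viewed, at most 10 in all, crops included, and the job is handed in when it is done.

```bash
mkdir -p pics; python3 - <<'E'
from rig import robot,status,cams
import cv2,numpy as np
for n in("top","side"):
    c=cams.camera(n); cv2.imwrite(f"pics/{n}0.png",cv2.resize(c["image"],(768,576),interpolation=cv2.INTER_CUBIC)); np.savez(f"{n}0.npz",**c)
    print(n,c["intrinsics"].tolist(),c["k1"],np.round(c["R"],3).tolist(),np.round(c["t"],1))
s=status.read_state();print(s["clock"],s["force"],s["tcp_rot"],s["finger_gap"])
E
```

```text
top [[392.2032138388041, 0.0, 260.4047124251433], [0.0, 392.2032138388041, 187.77485084504283], [0.0, 0.0, 1.0]] 0.03675647517728678 [[0.023, -1.0, -0.006], [-0.985, -0.022, -0.169], [0.169, 0.009, -0.986]] [ 26.4 551.7 865.6]
side [[400.6812210663596, 0.0, 252.55136298328222], [0.0, 400.6812210663596, 187.59152918974365], [0.0, 0.0, 1.0]] 0.001983023616944722 [[-0.944, -0.329, -0.01], [-0.218, 0.649, -0.729], [0.246, -0.686, -0.685]] [510.6 140.2 952.6]
0.1 [ 0.0475032   0.53569816 -0.08584555] [[ 9.44467938e-01  3.28603209e-01 -4.94549112e-04]
 [ 3.28603581e-01 -9.44466926e-01  1.38267042e-03]
 [-1.27353430e-05 -1.46839849e-03 -9.99998922e-01]] 85.49619629810421
```

View pics/top0.png

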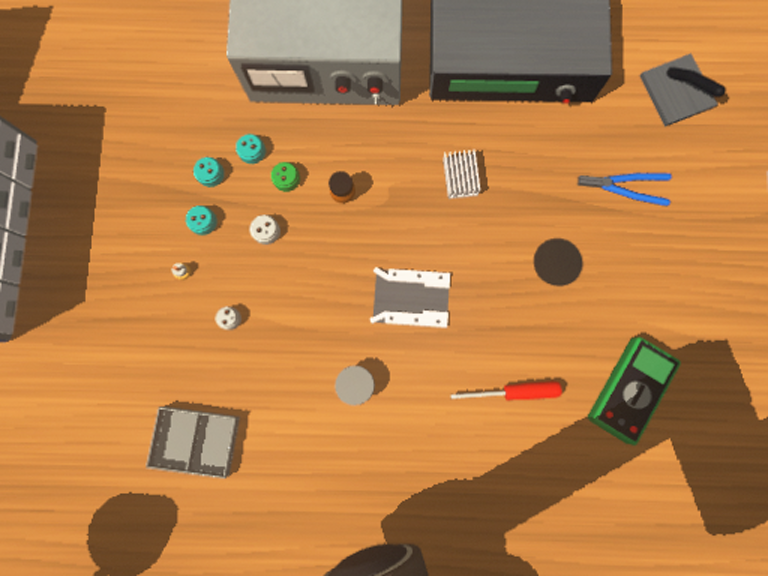

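View pics/side0.png

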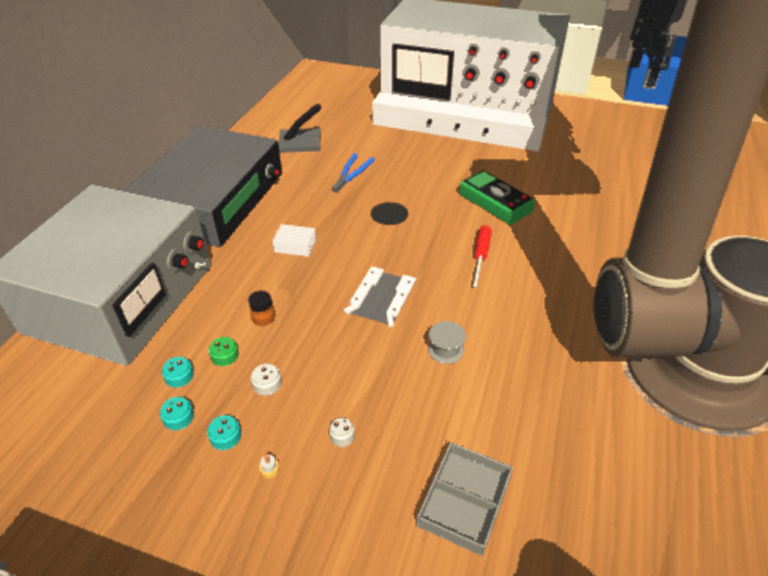

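Top view (768-wide picture): the candidates are large can (265,228) and small can (228,317), both white/steel. The look-alikes are turquoise (250,148), (208,170), (200,219) and green (285,176). The stud diode is at (181,270), gauge at (412,298) with its mouth to the left, and mat at (558,262). The side view agrees: large can (266,379), small can (342,431).

```bash
cat >h.py <<'E'
import numpy as np,cv2
def ray(c,uv,z):
    "pixels -> world points on plane z (fixed camera)"
    K=c["intrinsics"];uv=np.atleast_2d(uv).astype(float)
    d=(uv-[K[0,2],K[1,2]])/[K[0,0],K[1,1]];s=d.copy()
    for _ in range(8): s=d/(1+float(c["k1"])*(s**2).sum(1,keepdims=True))
    D=np.c_[s,np.ones(len(s))]@c["R"]; o=-c["R"].T@c["t"]
    return o+D*((z-o[2])/D[:,2])[:,None]
def blob(c,mask,z,seed=None):
    n,l,st,ce=cv2.connectedComponentsWithStats(mask.astype(np.uint8))
    return [(st[i,4],ce[i],ray(c,ce[i],z)[0]) for i in range(1,n) if st[i,4]>25]
def topz(c,uv):
    "world height from depth"
    u,v=np.round(uv).astype(int);K=c["intrinsics"];z=c["z_map"][v,u]
    p=np.array([(u-K[0,2])/K[0,0]*z,(v-K[1,2])/K[1,1]*z,z]);return c["R"].T@(p-c["t"])
E
python3 - <<'E'
from h import *
np.set_printoptions(precision=1,suppress=True)
for n,W in(("top",dict(L=(265,228),S=(228,317),G=(412,298),M=(558,262))),("side",dict(L=(266,375),S=(342,426),G=(382,296),M=(389,213)))):
    c=dict(np.load(n+"0.npz"));im=c["image"];hsv=cv2.cvtColor(im,cv2.COLOR_BGR2HSV)
    white=(hsv[...,1]<60)&(hsv[...,2]>140)
    for k,(x,y) in W.items():
        x/=1.5;y/=1.5
        m=np.zeros(white.shape,bool);r=36 if k=="G" else 22 if k=="M" else 15
        sl=np.s_[int(y-r):int(y+r),int(x-r):int(x+r)]
        m[sl]=((hsv[...,2]<75) if k=="M" else white)[sl]
        z=dict(L=22,S=22,G=7,M=0)[k]
        v,u=np.nonzero(m)
        P=ray(c,np.c_[u,v],z)
        if k=="G":
            print(n,k,len(P),cv2.minAreaRect(P[:,:2].astype(np.float32)))
        else:
            # keep largest component
            nn,l,st,ce=cv2.connectedComponentsWithStats(m.astype(np.uint8));i=1+np.argmax(st[1:,4]);v,u=np.nonzero(l==i);P=ray(c,np.c_[u,v],z)[:,:2].astype(np.float32)
            print(n,k,len(P),ce[i],cv2.minEnclosingCircle(P),topz(c,ce[i]))
c=dict(np.load("top0.npz"))
for nm,uv,z in(("spool",(355,385),38),("diode",(181,270),30),("jar",(341,183),50),("driver tip",(452,397),5),("sink",(463,173),30),("turq",(200,219),25),("tray corner",(236,412),25),("green",(285,176),25)):
    print(nm,ray(c,np.array(uv)/1.5,z)[0])
im=c["image"];cv2.imwrite("pics/crop.png",cv2.resize(im[85:235,100:310],None,fx=3.5,fy=3.5,interpolation=cv2.INTER_CUBIC))
E
```

```text
top L 232 [175.3 152.4] ((636.9627685546875, 247.8021697998047), 23.575841903686523) [637.9 247.8  26.4]
top S 133 [150.5 211.7] ((492.229736328125, 296.41119384765625), 16.859207153320312) [490.9 295.8  26.1]
top G 847 ((534.093505859375, 7.728462219238281), (122.95147705078125, 87.8406982421875), 87.5279312133789)
top M 252 [378.3 170.5] ((605.9622802734375, -243.3369140625), 33.48272705078125) [ 607.1 -249.     1. ]
side L 306 [176.9 252.7] ((636.7646484375, 252.25955200195312), 29.301355361938477) [634.7 255.3  24. ]
side S 222 [227.5 287.9] ((491.11029052734375, 300.87335205078125), 22.148746490478516) [491.9 304.1  23.8]
side G 593 ((496.4913635253906, 20.850387573242188), (151.52452087402344, 168.48080444335938), 87.16932678222656)
side M 245 [259.1 142. ] ((601.3908081054688, -235.4788360595703), 36.241661071777344) [ 602.1 -237.7   -2.2]
spool [392.1  89.3  38. ]
diode [565.4 370.9  30. ]
jar [708.  121.3  50. ]
driver tip [377.  -61.2   5. ]
sink [736.  -74.8  30. ]
turq [650.7 349.1  25. ]
tray corner [347.7 270.4  25. ]
green [726.5 215.9  25. ]
```

View pics/crop.png

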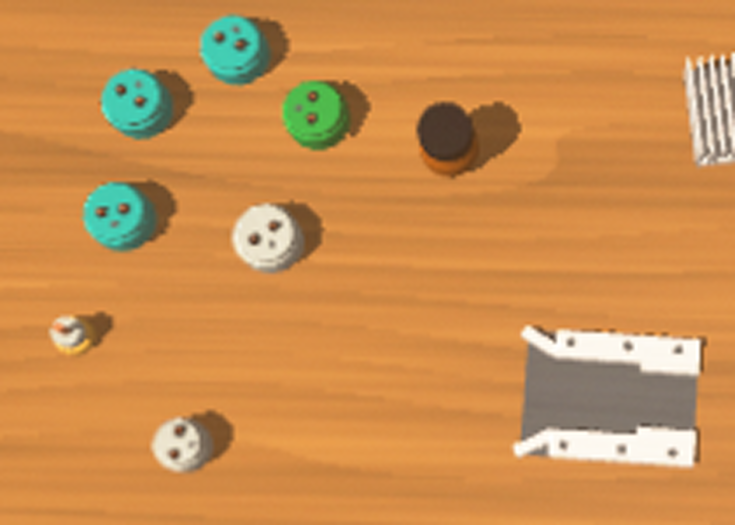

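The close crop confirms it: two white steel cans, large at crop (268,237) and small at (180,444). The green and turquoise ones are decoys. The gauge rectangle measures 123x88 mm against 125x88 given, so that fits. I'll push with the flat side face of the closed fingers.

```bash
cat >>h.py <<'E'
from rig import robot,eoat,solver,status,cams,order
H=28; UP=75; HALF=11            # TCP height when pushing, when travelling, half pad width
GO=np.array([534,5.2]); GX=np.array([-.043,-.999])
g=lambda x,y=0: GO+x*GX+y*np.array([-GX[1],GX[0]])
def ori(d):
    q=status.read_state()["joint_positions"];best=None
    for s in(1,-1):
        x=np.array([s*d[0],s*d[1],0]);z=np.array([0,0,-1.]);R=np.c_[x,np.cross(z,x),z]
        p=status.read_state()["position"]
        j=solver.inverse_kinematics(p,R)
        if j is not None and (best is None or abs(j[5]-q[5])<best[0]): best=(abs(j[5]-q[5]),R)
    return best[1]
def behind(can,to,r,gap=10):
    "go down behind the can, facing 'to'"
    can,to=np.array(can,float),np.array(to,float);d=(to-can)/np.linalg.norm(to-can);R=ori(d)
    p=can-d*(r+HALF+gap)
    s=status.read_state()["position"]
    if s[2]<UP-5: robot.servo_line([s[0],s[1],UP],feed=150)
    robot.move_to([*p,UP],R)
    return robot.servo_line([*p,H],feed=80,guard=6),d
def push(to,d,r,feed=60,guard=None):
    p=np.array(to)-d*(r+HALF); return robot.servo_line([*p,H],feed=feed,guard=guard)
def st(m=""):
    s=status.read_state();print(m,"t",round(s["clock"],2),np.round(s["position"],1),"F",np.round(s["force"],1))
def find(name,near,z=22,rad=45,thr=60):
    "white blob near a world point, as centre on plane z"
    c=cams.camera(name);hsv=cv2.cvtColor(c["image"],cv2.COLOR_BGR2HSV)
    v,u=np.nonzero((hsv[...,1]<thr)&(hsv[...,2]>140));P=ray(c,np.c_[u,v],z)[:,:2]
    P=P[np.linalg.norm(P-near,axis=1)<rad].astype(np.float32)
    return c,(cv2.minEnclosingCircle(P) if len(P)>10 else None)
E
python3 - <<'E'
from h import *
print(robot.finger_overhang); eoat.close(20); print(robot.finger_overhang,status.read_state()["finger_gap"])
hit,d=behind((491.5,297),g(-120),18); st(f"down hit={hit} d={d}")
c=cams.camera("wrist");s=cams.camera("side")["image"][190:330,150:310]
cv2.imwrite("pics/w1.png",np.hstack([c["image"],cv2.resize(s,(288,384))[:, :]]))
E
```

```text
17.0
17.0 0.5444030718220467
down hit=False d=[ 0.26714658 -0.96365591] t 4.76 [481.2 334.7  28.1] F [-0.3  0.7  0.1]
```

View pics/w1.png

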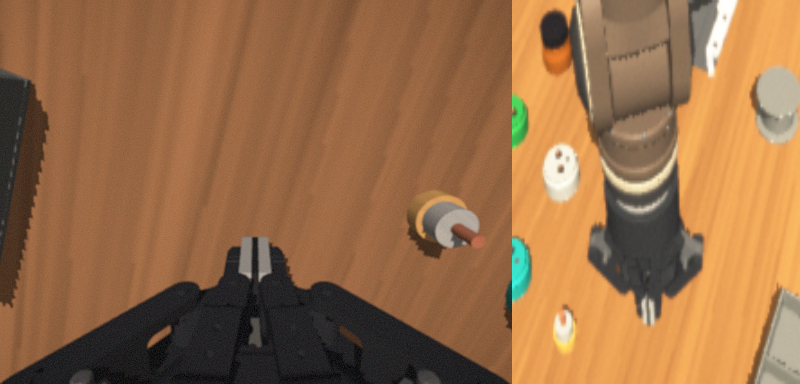

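The wrist view shows the closed fingertips at (255,250) and the diode at (445,220), well clear. The descent met nothing. Pushing the small can to staging, then checking.

```bash
python3 - <<'E'
from h import *
d=np.array([0.26714658,-0.96365591]); R=np.array(status.read_state()["tcp_rot"]); print("xsign",R[:2,0]@d)
push(g(-120),d,18); st("pushed")
p=status.read_state()["position"]; robot.servo_line([*(p[:2]-d*12),H]); robot.servo_line([*(p[:2]-d*12),UP])
for n in("top","side"):
    c,f=find(n,g(-120)); print(n,f, g(-120))
    cv2.imwrite(f"pics/{n}2.png",c["image"])
a=cv2.imread("pics/top2.png");b=cv2.imread("pics/side2.png");cv2.imwrite("pics/c2.png",np.hstack([cv2.resize(a[120:260,130:310],(400,311)),cv2.resize(b[150:290,150:330],(400,311))]))
E
```

```text
xsign -0.9999999393795069
pushed t 8.15 [531.4 153.1  28. ] F [-0.6  0.7 -0.6]
top ((535.0943603515625, 125.46028900146484), 17.020185470581055) [539.16 125.08]
side ((538.8001098632812, 132.326416015625), 27.116222381591797) [539.16 125.08]
```

View pics/c2.png

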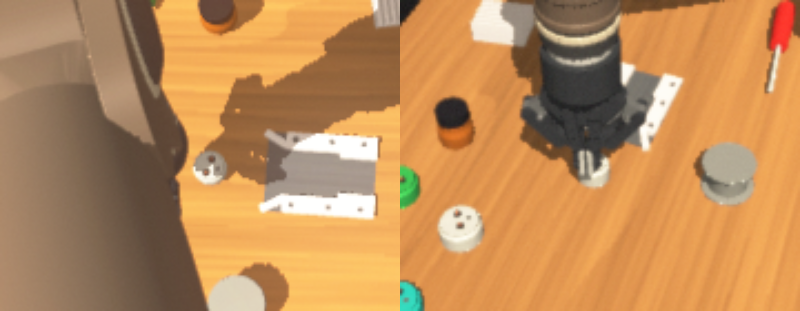

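The small can stands upright at top-crop (209,167), just before the mouth and on the lane axis. Pushing it through.

```bash
python3 - <<'E'
from h import *
a=g(-120); hit,d=behind(a,g(0),18); st(f"down {hit}")
j=push(g(-30),d,18,60,12); st(f"go {j}")
if not j:
    j=push(g(100),d,18,60,12); st(f"out {j}")
p=status.read_state()["position"]; robot.servo_line([*(p[:2]-d*10),H]); robot.servo_line([*(p[:2]-d*10),UP+40],feed=200)
for n in("top","side"):
    c,f=find(n,g(103),rad=35); print(n,f,g(100)); cv2.imwrite(f"pics/{n}3.png",c["image"])
a=cv2.imread("pics/top3.png");b=cv2.imread("pics/side3.png");cv2.imwrite("pics/c3.png",np.hstack([cv2.resize(a[120:260,230:410],(400,311)),cv2.resize(b[110:250,180:360],(400,311))]))
E
```

```text
down False t 10.09 [541.  164.1  28.2] F [-0.6 -0.5  0.1]
go False t 11.91 [536.4  64.2  27.9] F [-0.7  0.7  0. ]
out False t 14.22 [531.  -65.6  28. ] F [-1.5 -0.2  0.2]
top None [529.7 -94.7]
side ((526.9234008789062, -87.57149505615234), 24.805967330932617) [529.7 -94.7]
```

View pics/c3.png

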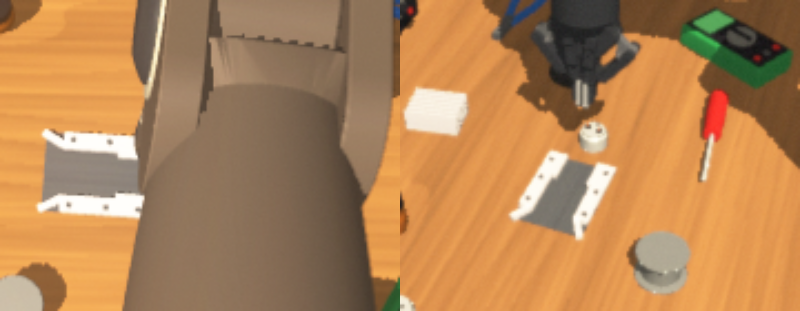

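The small can has passed through and stands upright beyond the exit at side-crop (593,137). Now pushing it to the mat.

```bash
python3 - <<'E'
from h import *
M=np.array([604,-241.]); hit,d=behind((528.5,-94),M,18); st(f"down {hit}")
push(M,d,18,60); st("mat")
p=status.read_state()["position"]; robot.servo_line([*(p[:2]-d*20),H]); robot.servo_line([*(p[:2]-d*20),UP],feed=200)
# go on to above the large can's approach, then look at all
robot.move_to([690,310,120],np.array(status.read_state()["tcp_rot"])); st("away")
for n in("top","side"):
    c,f=find(n,M,rad=40); print(n,f); cv2.imwrite(f"pics/{n}4.png",c["image"])
    c,f=find(n,np.array([637,248]),rad=35); print(n,"L",f)
a=cv2.imread("pics/top4.png");b=cv2.imread("pics/side4.png");cv2.imwrite("pics/c4.png",np.hstack([cv2.resize(a[110:250,230:410],(400,311)),cv2.resize(b[90:230,180:360],(400,311))]))
E
```

```text
down False t 16.48 [510.9 -59.3  28.3] F [0.  0.1 0.5]
mat t 19.55 [ 590.7 -215.2   28. ] F [ 0.2  0.5 -0.4]
away t 22.1 [690.4 308.5 120. ] F [-0.4 -0.5 -0.1]
top ((604.5444946289062, -237.74581909179688), 18.07815170288086)
top L ((637.4309692382812, 247.96197509765625), 24.068866729736328)
side None
side L ((636.7646484375, 252.25955200195312), 29.301355361938477)
```

View pics/c4.png

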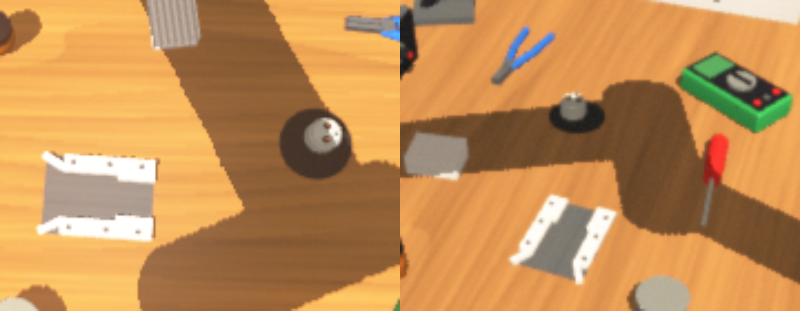

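The small can stands wholly on the mat: can at top-crop (323,135), mat centre (316,143), mat radius 36 px against 18 px for the can. Now the large can goes to staging, then into the mouth and the first part of the go gap.

```bash
python3 - <<'E'
from h import *
A=g(-125); hit,d=behind((637.3,248),A,23); st(f"down {hit}")
push(A,d,23,60); st("staged")
p=status.read_state()["position"]; robot.servo_line([*(p[:2]-d*12),H])
hit,d=behind(A,g(0),23); st(f"down {hit}")
for n in("top","side"):
    c,f=find(n,A,rad=40); print(n,f,A); cv2.imwrite(f"pics/{n}5.png",c["image"])
j=push(g(-60),d,23,50,10); st(f"mouth {j}")
if not j: j=push(g(-20),d,23,30,10); st(f"go {j}")
for n in("top","side"):
    c=cams.camera(n); cv2.imwrite(f"pics/{n}6.png",c["image"])
a=cv2.imread("pics/top6.png");b=cv2.imread("pics/side6.png");cv2.imwrite("pics/c6.png",np.hstack([cv2.resize(a[120:260,170:350],(400,311)),cv2.resize(b[130:270,150:330],(400,311))]))
E
```

```text
down False t 24.1 [665.5 281.9  28. ] F [-0.1  0.1 -0.1]
staged t 26.98 [561.2 156.3  28. ] F [ 1.1 -0.2  0.2]
down False t 29.07 [541.5 174.1  28.2] F [ 0.1 -1.  -0.1]
top ((540.343505859375, 128.09750366210938), 22.621877670288086) [539.375 130.075]
side ((538.9537353515625, 131.2532958984375), 38.91276168823242) [539.375 130.075]
mouth False t 30.82 [537.9  99.1  27.9] F [ 0.3  0.5 -0.5]
go False t 32.31 [536.4  59.2  28.1] F [-0.3  0.4 -1.5]
```

View pics/c6.png

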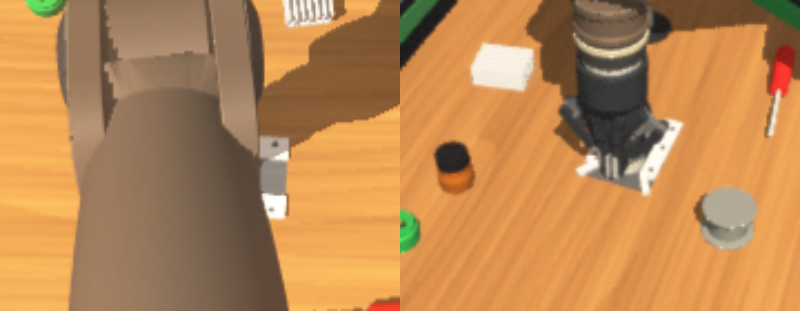

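The hand hides the can, with the fingers at side-crop (612,165) inside the lane, and forces stay low. Continuing slowly with a force guard.

```bash
python3 - <<'E'
from h import *
d=GX/np.linalg.norm(GX)
j=push(g(18),d,23,12,6); st(f"stop {j}")
p=status.read_state()["position"]; print("can gauge x ~",(np.array(p[:2])-GO)@d+34)
robot.servo_line([*(p[:2]-d*25),H],feed=60)
p=status.read_state()["position"]; robot.servo_line([*p[:2],150],feed=200)
robot.goto_joints([-1.236,.126,-.04,1.405,0,1.571]); st("home")
for n in("top","side"):
    c,f=find(n,g(8.6),rad=25); print(n,f,g(8.6)); cv2.imwrite(f"pics/{n}7.png",c["image"])
a=cv2.imread("pics/top7.png");b=cv2.imread("pics/side7.png");cv2.imwrite("pics/c7.png",np.hstack([cv2.resize(a[150:250,230:410],(400,222)),cv2.resize(b[165:230,210:300],(400,289))[:222]]))
E
```

```text
stop True t 34.71 [535.   28.6  27.8] F [ 1.1  1.3 -0.1]
can gauge x ~ 10.624612663409355
home t 38.41 [ 173.2 -495.6  247.8] F [-0.5  0.  -0.2]
top ((533.7982788085938, -3.1991117000579834), 24.84949493408203) [533.6302  -3.3914]
side ((533.7733764648438, -3.3025527000427246), 24.77738380432129) [533.6302  -3.3914]
```

View pics/c7.png

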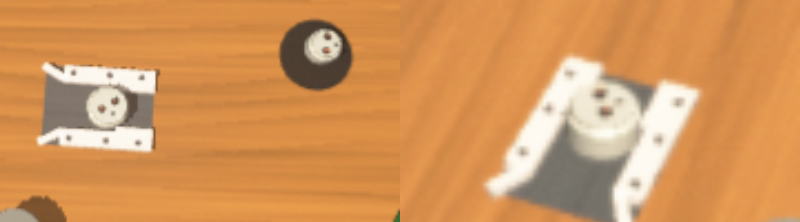

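The large can rests flat against the step, its centre at top-crop (107,107) about 11 px before the step at col 118. That matches the given 11.4 mm, and the force guard tripped there. The small can is wholly on the mat at (323,46). Handing in.

```bash
python3 -c "
from rig import order;print(order.sign_off())"
```

```text
the job is handed in; nothing more can be done
None
```

The job is handed in at about 38 s on the robot's clock: the small can went through both gaps and stands wholly on the reject mat, and the large can rests against the no-go step, where the push stopped at its 6 N force guard; no other object was touched as far as the force readings and pictures show.

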